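# Pump up the hand vacuum pump until its indicator pin is out

## Task

Pump the blue spring plunger of the hand vacuum pump with the fingertips: push it all the way down and let it come fully back up, again and again, until the indicator pin on the other end of the pump has popped fully out and its green band shows. Do not touch the pin, do not lift, tip or shove the pump, and leave the beaker, the dropper bottle and the petri dish where they are. Finish with the plunger released and back up.

Things in the scene. Friction and masses are not known exactly. Their poses are not given: they have to be found in the camera images.
- pump: hand vacuum pump standing loose on the bench, 2.5 kg: grey base plate 100 mm (its x) by 176 mm (its y), top 14 mm high, on rubber feet. On it stand an upright aluminium barrel (52 mm across, top at 112 mm, brass collar to 118 mm) centred at its y = +45 mm, with the blue plunger on top, and a white round indicator housing (46 mm across, dark collar 25 mm across, collar top at 80 mm) centred at its y = -45 mm. Origin: centre of the underside; z up.
- plunger_top (a point): centre of the top face of the blue mushroom-shaped plunger cap, 44 mm across and 14 mm thick, on a thin steel rod; 154 mm above the bench when up. It moves with the plunger.
- plunger_stroke (a joint): how far the plunger is pushed down (m): 0 up, 0.018 at its lower stop. A spring brings it back up when let go (4.5 N at the top, about 7 N at the bottom; some 12 N in all while it drives the pump's inner ratchet). Only long strokes count: the ratchet steps on 12 mm at a time, so push down at least 16 mm and then let the plunger up to within 2 mm of the top before the next stroke. Depending on the start, 3 to 5 full strokes bring the pin out; further strokes do no harm.
- pin: indicator pin, 13 mm across, rising straight up out of the dark collar of the white housing, 90 mm from the plunger's axis; upper 25 mm red, green below. Origin at the rim of its rounded tip, 2.5 mm below the tip.
- pin_tip (a point): top of the indicator pin, 82.5 mm above the bench when the pin is in, 112.5 mm when fully out.
- pin_rise (a joint): how far the pin has come out (m): at the start 0 to 0.014; it rises with each downstroke (5.5 mm a full stroke, the first one up to 8 mm) and stays between strokes; before the last stroke it stands at about 0.0245, fully out is 0.030. The green band shows only from 0.025 on.
- beaker: empty glass beaker, 57 mm across, 71 mm high, loose, standing beyond the plunger end of the pump. Origin: centre of the underside.
- dropper: amber dropper bottle with red rubber bulb, 38 mm across, 107 mm high, loose, standing beyond the indicator end of the pump. Origin: centre of the underside.
- dish: closed petri dish, 66 mm across, 15 mm high, loose, lying behind the pump. Origin: centre of the underside.
Not all that is in view belongs to the job. Leave any pink, purple or yellow look-alike of the dropper alone.

How it is judged:
By the outcome, as a careful person would: the job done as asked, in the order asked, and still so for the second after the job is handed in, with the robot touching nothing.
It also fails if it takes over 48 s, if anything falls off the work surface, if the arm or the gripper's body presses on something with over 40 N, if the wrist force passes 120 N, or if a joint passes its speed limit or range.

## Robot

A 6-joint arm with a two-finger parallel gripper is mounted at the origin on a cart in front of the work surface, level with it; the furniture and walls round the work are solid. World frame = base frame: x ahead of the robot, y to its left, z up, the work surface at z = 0. Lengths are in m, angles in rad, forces in N, time in s.
With the tool pointing down it reaches from about 0.4 to 0.825 m from the base axis. Payload 7 kg.
Tool frame: the origin (TCP) lies on the mounting face of the last link; the fingertips stand 178 mm ahead of it and the grasp point (between the pads) lies 159 mm ahead of it; z points along the fingers, y is the direction in which the jaws open and shut (so a half turn about z gives the same grasp; the last joint's range is limited). The gripper opens to 88 mm and grips with 3 to 60 N. Pads are 19 mm wide; open, the fingers measure 130 mm over their backs; the gripper's body (78 mm by 193 mm) begins 47 mm behind the grasp point.
Start: joints at [1.585, 0.359, 0.012, 0, -1.224, -0.288], TCP at [0.183, 0.65, 0.405] pointing down, gripper open.
Joint ranges: [-3.07, 3.07], [-1.43, 2.12], [-1.02, 1.25], [-3.03, 1.67], [-3.05, -0], [-3.03, 3.03]. Speed limits (rad/s): [2.39, 2.39, 3.01, 3.14, 3.14, 3.14].

## Interface

Orientations are given as [roll, pitch, yaw] about the fixed x, y, z axes, in that order (R = Rz(yaw) Ry(pitch) Rx(roll)).
In Python, from station import * gives the robot as it stands.
- The arm moves only by the tool arm_command, never from a script. Its argument "targets" is a list of rows, each a list of 3 entries, a list of its own where there are three numbers: the turn, a rotation vector about the world's x, y, z in rad, then the shift along the world's x, y, z in mm, then the closure, from 0 (fully open) to 1 (shut). In form: [[[wx, wy, wz], [tx, ty, tz], fingers], ...]. A call has 1 to 8 rows; each row shifts and turns the commanded pose from where the row before left it; what a row does not reach is not made up. A row lasts 1/10 s, in which the tool goes at most 50 mm and 8.59 degrees, less where a joint would pass 70% of its speed; a pose out of reach is approached as far as the arm can. A call with a gripper value outside its range is refused whole. The fingers move at their own pace and stop on an object; "squeeze" is the grip in N (left out, the last holds). Time passes only in rows, so rows that do not move let the fingers close. It gives the time, the measured TCP pose, the force and the opening at its end, in the units of the state.
- get_state(): the state, without advancing time (a new reading comes with each control period).
- grab_frame(name): name is "scene" or "top"; returns (picture, depth): 400x640x3 uint8, red, green, blue; 400x640 float32, m along the optical axis (not along the pixel's ray), 0 where there is no reading.
- camera_params(name): a dict with "mtx" (3x3 intrinsics, pixels), "eye" and "orientation" of the camera in the world. Camera axes: x right, y down, z forward; pixel columns grow to the right and rows downward; lengths in m; the calibration is good to about 2 mm. A picture is of the moment at which its call begins. camera_params takes no time and is no camera call.
- job_done(): hands the job in, once; it reports no verdict.
The state is a dict: "t": time; "q": joint angles; "qd": joint speeds; "joint_efforts": joint torques, N m; "eef_pos": TCP position; "ee_rot": TCP orientation; "force": force on the tool from outside, world axes, zero at the start; "moment": the same for the moment, N m; "width": finger opening in m.
Only numpy, scipy, OpenCV 4.12 (cv2) and the standard library are available. Lean on these libraries where they do the work, as an engineer would, in place of code of your own. Each camera call takes 0.05 s, during which the arm holds its last target.

## Working session

There is one attempt and no reset: what is moved stays moved. The work goes in short steps, Python scripts to look and compute and a tool call to move; the robot and the scene stay as the last step left them, time stands still between calls to the robot, and variables do not carry over. Pictures are saved under pics/ and viewed, and the job is handed in when it is done.

Besides the shell and the picture viewer there is one more tool, called as a command line: name --argument value ..., lists and objects as JSON in quotes. arm_command: Moves the arm, as the interface text tells. Its arguments: {"type":"object","properties":{"targets":{"type":"array"},"squeeze":{"type":"number"}},"required":["targets"]}

```bash
mkdir -p pics; cat > h.py <<'E'
from station import *
import numpy as np, cv2
def save(n,p): cv2.imwrite(p,n[:,:,::-1])
E
python3 - <<'E'
from h import *
for n in ("scene","top"):
    p,d=grab_frame(n); save(p,f"pics/{n}1.png"); np.save(n+"_d.npy",d); c=camera_params(n); print(n,{k:np.round(v,4).tolist() for k,v in c.items()})
print(get_state())
E
```

```text
scene {'mtx': [[425.0111, 0.0, 320.8811], [0.0, 425.0111, 202.1549], [0.0, 0.0, 1.0]], 'eye': [0.2054, 0.6413, 0.6143], 'orientation': [-2.1824, 0.0075, -2.6664]}
top {'mtx': [[505.9562, 0.0, 332.4467], [0.0, 505.9562, 196.6609], [0.0, 0.0, 1.0]], 'eye': [0.3421, 0.0367, 1.0704], 'orientation': [-2.9264, -0.002, -1.4684]}
{'t': 0.1, 'q': array([ 1.58509371e+00,  3.59314979e-01,  1.11305548e-02, -2.84412468e-04,
       -1.22408174e+00, -2.88092472e-01]), 'qd': array([-5.59562842e-05, -1.79117709e-04,  2.37429795e-03,  1.27554194e-03,
        9.46885162e-04, -1.16992177e-03]), 'joint_efforts': array([-1.83601682e-03, -5.84164846e+01,  2.93755013e+01,  7.01574907e+00,
        1.01537336e-02, -4.51062726e-05]), 'eef_pos': array([0.18247667, 0.64968629, 0.40381203]), 'ee_rot': array([ 3.14010742e+00, -1.61290962e-04, -2.73891815e-01]), 'force': array([ 0.12937735, -0.38071513,  0.52444121]), 'moment': array([-0.02323462, -0.01106535, -0.04337306]), 'width': 0.08755006695383791}
```

View pics/scene1.png

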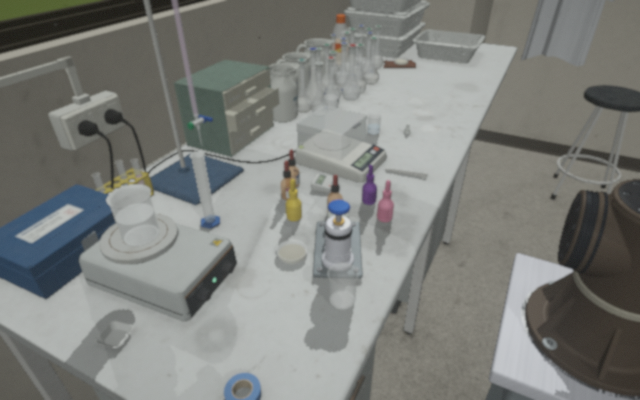

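View pics/top1.png

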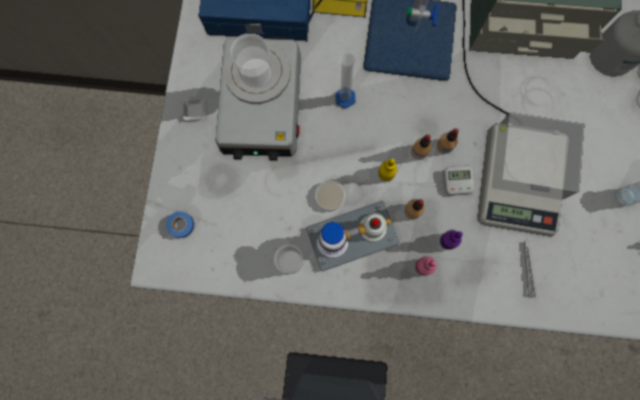

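The top view shows the blue plunger cap at about (332,233), the red pin at about (375,224), the beaker at (288,260), the dish at (330,195) and an amber dropper at (415,208). I'll enlarge the crop and compute positions.

```bash
cat >> h.py <<'E'
from scipy.spatial.transform import Rotation as Ro
def cam(n):
    c=camera_params(n); return np.array(c["mtx"]),np.array(c["eye"]),Ro.from_euler("xyz",c["orientation"]).as_matrix()
def atz(n,u,v,z):
    K,e,R=cam(n); r=R@np.linalg.solve(K,[u,v,1.]); return e+r*(z-e[2])/r[2]
def proj(n,P):
    K,e,R=cam(n); q=K@(R.T@(np.array(P)-e)); return q[:2]/q[2]
def pt(n,u,v,d):
    K,e,R=cam(n); return e+R@np.linalg.solve(K,[u,v,1.])*d
E
python3 - <<'E'
from h import *
p=cv2.imread("pics/top1.png"); c=p[165:285,255:455]; cv2.imwrite("pics/top1c.png",cv2.resize(c,None,fx=4,fy=4,interpolation=cv2.INTER_CUBIC))
h=cv2.cvtColor(c,cv2.COLOR_BGR2HSV)
m=cv2.inRange(h,(105,140,80),(125,255,255)); n,l,s,ce=cv2.connectedComponentsWithStats(m)
d=np.load("top_d.npy")
for i in range(1,n):
    if s[i,4]>20: u,v=ce[i]+[255,165]; print(s[i],u,v,atz("top",u,v,.154), pt("top",u,v,d[int(round(v)),int(round(u))]))
for nm,u,v,z in (("pin",375,224,.085),("beaker",288,260,.071),("dish",330,195,.015),("dropper",417,205,.1)):
    print(nm,atz("top",u,v,z),pt("top",u,v,d[v,u]))
E
```

```text
[ 67  57  22  22 379] 332.4168865435356 232.2717678100264 [0.47540395 0.04860129 0.154     ] [0.47517468 0.0485808  0.15557652]
pin [ 0.51038902 -0.03229687  0.085     ] [ 0.50889224 -0.03168317  0.09376598]
beaker [0.4237982  0.13099599 0.071     ] [0.42938489 0.13744738 0.00263123]
dish [0.57495409 0.06375391 0.015     ] [0.57463819 0.06371719 0.01643203]
dropper [ 0.55374512 -0.10984316  0.1       ] [ 0.5560696  -0.11145277  0.0893405 ]
```

View pics/top1c.png

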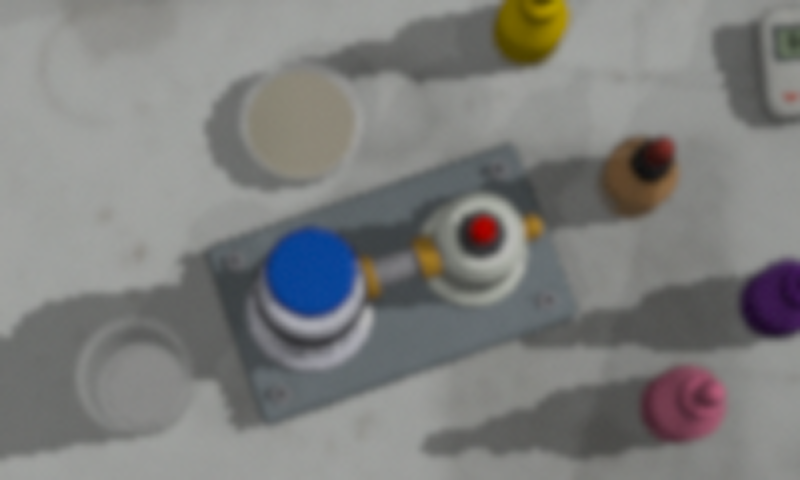

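The cap is at (0.475, 0.049, 0.154), the only blue mushroom on the pump. The pin is 88 mm away, which matches the description. I'll move above the cap with the fingers closed, where the tips at z of about 0.22 clear everything.

arm_command --targets '[[[0,0,0],[9,-19,0],1],[[0,0,0],[18,-38,0],1],[[0,0,0],[18,-38,0],1],[[0,0,0],[18,-38,0],1],[[0,0,0],[18,-38,0],1],[[0,0,0],[18,-38,0],1],[[0,0,0],[18,-38,0],1],[[0,0,0],[18,-38,0],1]]' --squeeze 10

```text
t: 0.9
eef_pos: [0.3179, 0.363, 0.4045]
ee_rot: [3.141, 0.0, -0.274]
force: [1.2, -0.1, 1.1]
width: 0.029
```

arm_command --targets '[[[0,0,0],[18,-38,0],1],[[0,0,0],[18,-38,0],1],[[0,0,0],[18,-38,0],1],[[0,0,0],[18,-38,0],1],[[0,0,0],[18,-38,0],1],[[0,0,0],[18,-38,0],1],[[0,0,0],[18,-38,0],1],[[0,0,0],[9,-19,0],1]]'

```text
t: 1.7
eef_pos: [0.453, 0.0774, 0.4045]
ee_rot: [3.141, 0.0, -0.275]
force: [0.6, 0.9, -0.6]
width: 0.0006
```

arm_command --targets '[[[0,0,0],[0,0,0],1],[[0,0,0],[0,0,0],1],[[0,0,0],[0,0,0],1]]'

```text
t: 2.0
eef_pos: [0.4523, 0.0802, 0.4045]
ee_rot: [3.142, 0.0, -0.273]
force: [0.5, -0.6, 0.7]
width: 0.0004
```

arm_command --targets '[[[0,0,0],[11,-16,0],1],[[0,0,0],[12,-16,0],1],[[0,0,0],[0,0,-20],1],[[0,0,0],[0,0,-20],1],[[0,0,0],[0,0,-10],1],[[0,0,0],[0,0,0],1],[[0,0,0],[0,0,0],1]]'

```text
t: 2.7
eef_pos: [0.4757, 0.0484, 0.3553]
ee_rot: [3.142, -0.001, -0.272]
force: [0.9, -0.7, 0.4]
width: 0.0003
```

```bash
python3 - <<'E'
from h import *
for n,(a,b,c,e) in (("scene",(160,310,250,450)),("top",(130,280,250,450))):
    p,d=grab_frame(n); cv2.imwrite(f"pics/{n}2.png",cv2.resize(p[a:b,c:e,::-1],None,fx=4,fy=4,interpolation=cv2.INTER_CUBIC))
s=get_state(); print(s["eef_pos"],s["force"])
print((proj("scene",[*s["eef_pos"][:2],s["eef_pos"][2]-.178])-[250,160])*4)
print((proj("scene",[.475,.0486,.154])-[250,160])*4)
E
```

```text
[0.47582114 0.04828101 0.35567158] [ 0.73348523 -0.23859943  0.12980601]
[357.39246491 132.75200438]
[357.80582037 175.49757314]
```

View pics/scene2.png

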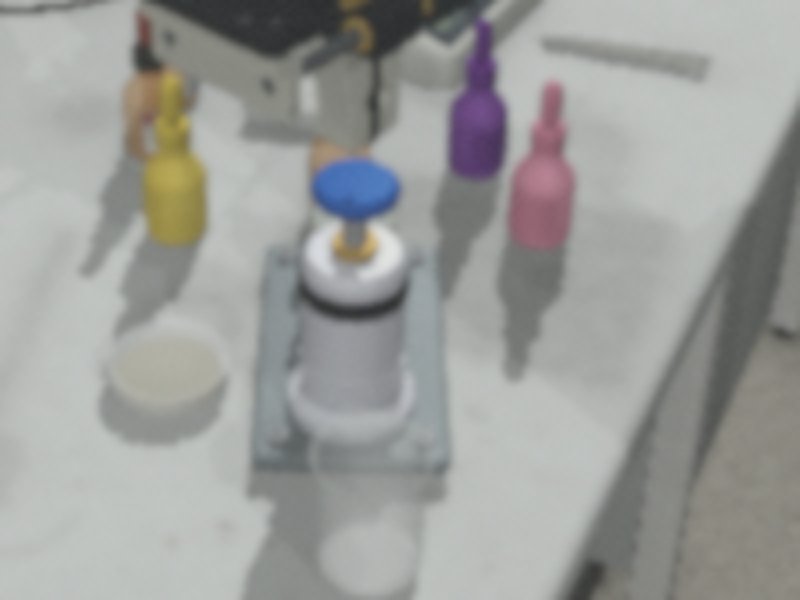

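View pics/top2.png

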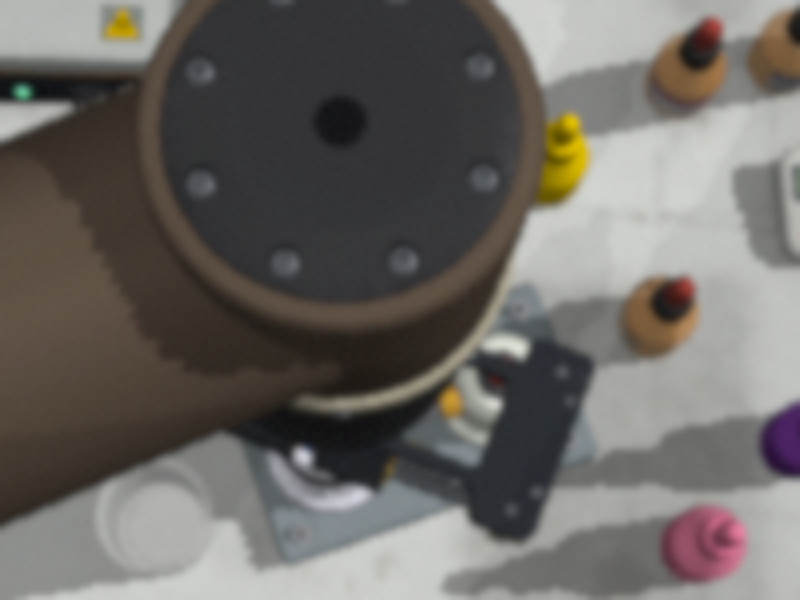

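The closed fingertips are right above the cap, at about (345,140) against the cap at (356,185) in the scene crop. I'll descend gently for the first stroke.

arm_command --targets '[[[0,0,0],[-0.5,0,-10],1],[[0,0,0],[0,0,-8],1],[[0,0,0],[0,0,-4],1],[[0,0,0],[0,0,-4],1],[[0,0,0],[0,0,-4],1],[[0,0,0],[0,0,-4],1],[[0,0,0],[0,0,-4],1],[[0,0,0],[0,0,0],1]]'

```text
t: 3.6
eef_pos: [0.4748, 0.0477, 0.3167]
ee_rot: [3.141, 0.001, -0.274]
force: [-5.0, 0.2, 8.9]
width: 0.0005
```

arm_command --targets '[[[0,0,0],[0,0,0],1]]'

```text
t: 3.7
eef_pos: [0.4748, 0.0477, 0.3168]
ee_rot: [3.141, 0.001, -0.274]
force: [-4.0, -0.1, 7.4]
width: 0.0002
```

arm_command --targets '[[[0,0,0],[0,0,-2],1],[[0,0,0],[0,0,-2],1],[[0,0,0],[0,0,0],1]]'

```text
t: 4.0
eef_pos: [0.4748, 0.0477, 0.3139]
ee_rot: [3.141, -0.0, -0.273]
force: [-10.3, 0.7, 18.0]
width: 0.0003
```

The lower stop is reached at z = 0.314. I'll release fully, past the contact height of about 0.332.

arm_command --targets '[[[0,0,0],[0,0,6],1],[[0,0,0],[0,0,8],1],[[0,0,0],[0,0,10],1],[[0,0,0],[0,0,0],1],[[0,0,0],[0,0,0],1]]'

```text
t: 4.5
eef_pos: [0.4751, 0.0479, 0.3367]
ee_rot: [-3.141, -0.0, -0.274]
force: [0.2, 0.6, -0.4]
width: 0.0005
```

```bash
cat > look.py <<'E'
from h import *
import sys
k=sys.argv[1]; ims=[]
for n,(a,b,c,e) in (("scene",(180,290,300,400)),("top",(190,280,300,400))):
    p,d=grab_frame(n); ims.append(cv2.resize(p[a:b,c:e,::-1],(390,430),interpolation=cv2.INTER_CUBIC))
cv2.imwrite(f"pics/l{k}.png",np.hstack(ims)); s=get_state(); print(s["t"],s["eef_pos"],s["force"])
E
python3 look.py 1
```

```text
4.6 [0.47490548 0.04777242 0.336208  ] [-0.70369041 -0.64882408 -0.16695466]
```

View pics/l1.png

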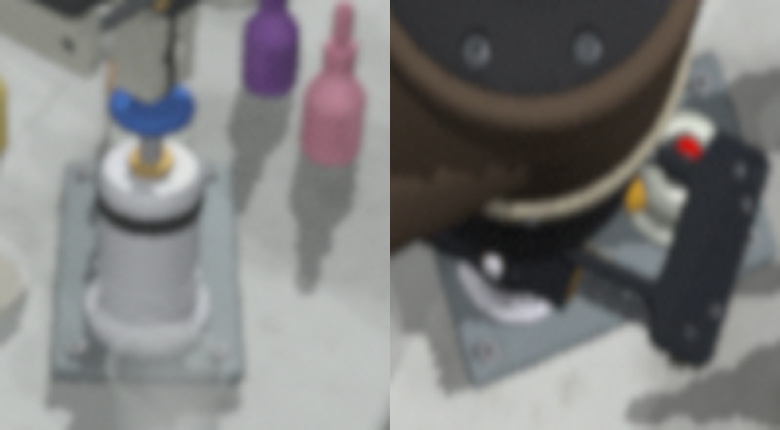

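The plunger is back up and the pin now shows at crop (690,147), higher than before. I'll continue with stroke 2 and watch the force.

arm_command --targets '[[[0,0,0],[0,0,-5],1],[[0,0,0],[0,0,-5],1],[[0,0,0],[0,0,-5],1],[[0,0,0],[0,0,-5],1],[[0,0,0],[0,0,-3],1],[[0,0,0],[0,0,0],1],[[0,0,0],[0,0,0],1]]'

```text
t: 5.3
eef_pos: [0.4753, 0.0479, 0.3141]
ee_rot: [-3.142, -0.001, -0.273]
force: [-2.4, 0.5, 10.5]
width: 0.0004
```

arm_command --targets '[[[0,0,0],[0,0,7],1],[[0,0,0],[0,0,8],1],[[0,0,0],[0,0,8],1],[[0,0,0],[0,0,0],1],[[0,0,0],[0,0,0],1],[[0,0,0],[0,0,0],1]]'

```text
t: 5.9
eef_pos: [0.4747, 0.0477, 0.3361]
ee_rot: [3.141, 0.001, -0.274]
force: [0.4, -0.3, 0.1]
width: 0.0005
```

```bash
python3 look.py 2
```

```text
6.0 [0.47480764 0.04773518 0.3361412 ] [ 0.1168167  -0.20256961 -0.357022  ]
```

View pics/l2.png

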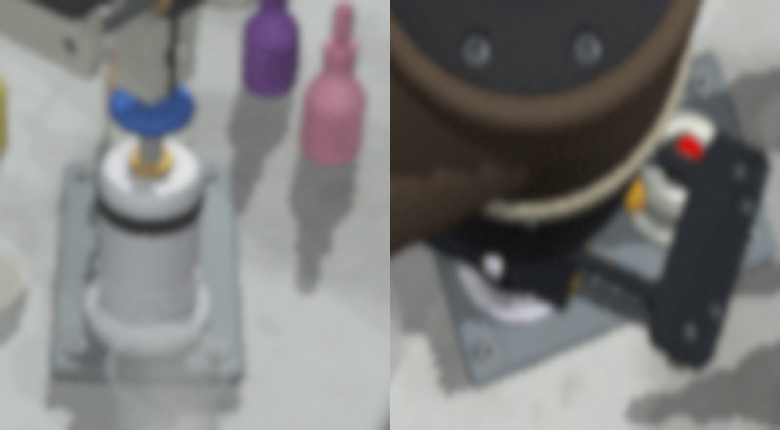

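The pump hasn't moved. The pin's parallax between strokes is too small to judge, so I'll do three more strokes.

arm_command --targets '[[[0,0,0],[0,0,-5],1],[[0,0,0],[0,0,-5],1],[[0,0,0],[0,0,-5],1],[[0,0,0],[0,0,-5],1],[[0,0,0],[0,0,-3],1],[[0,0,0],[0,0,0],1],[[0,0,0],[0,0,0],1]]'

```text
t: 6.7
eef_pos: [0.4752, 0.0479, 0.3144]
ee_rot: [-3.141, -0.001, -0.273]
force: [-4.0, 1.1, 11.4]
width: 0.0006
```

arm_command --targets '[[[0,0,0],[0,0,7],1],[[0,0,0],[0,0,8],1],[[0,0,0],[0,0,9],1],[[0,0,0],[0,0,0],1],[[0,0,0],[0,0,0],1],[[0,0,0],[0,0,0],1]]'

```text
t: 7.3
eef_pos: [0.4747, 0.0477, 0.337]
ee_rot: [3.141, 0.001, -0.274]
force: [-0.7, -0.4, 0.7]
width: 0.0006
```

arm_command --targets '[[[0,0,0],[0,0,-6],1],[[0,0,0],[0,0,-5],1],[[0,0,0],[0,0,-5],1],[[0,0,0],[0,0,-5],1],[[0,0,0],[0,0,-3],1],[[0,0,0],[0,0,0],1],[[0,0,0],[0,0,0],1]]'

```text
t: 8.0
eef_pos: [0.4752, 0.0479, 0.3143]
ee_rot: [-3.142, -0.001, -0.273]
force: [-3.5, 0.9, 12.5]
width: 0.0005
```

arm_command --targets '[[[0,0,0],[0,0,7],1],[[0,0,0],[0,0,8],1],[[0,0,0],[0,0,9],1],[[0,0,0],[0,0,0],1],[[0,0,0],[0,0,0],1],[[0,0,0],[0,0,0],1]]'

```text
t: 8.6
eef_pos: [0.4747, 0.0477, 0.337]
ee_rot: [3.141, 0.001, -0.274]
force: [0.5, -1.2, 0.5]
width: 0.0004
```

```bash
python3 look.py 4
```

```text
8.7 [0.47480464 0.04774273 0.33710788] [ 0.16299367  0.28904564 -0.13181715]
```

View pics/l4.png

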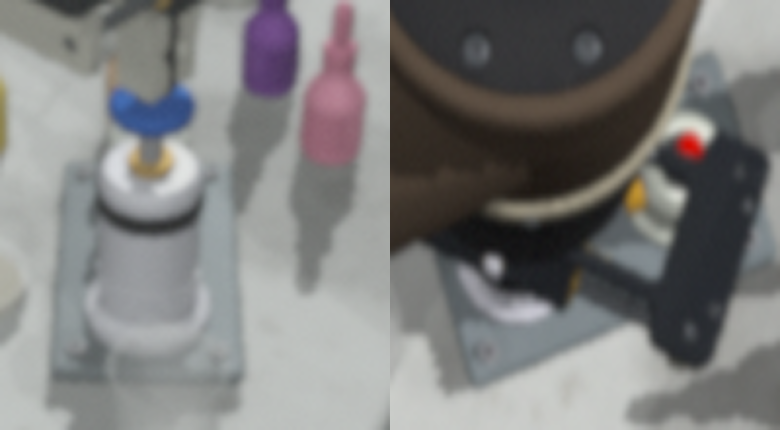

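arm_command --targets '[[[0,0,0],[0,0,-6],1],[[0,0,0],[0,0,-5],1],[[0,0,0],[0,0,-5],1],[[0,0,0],[0,0,-5],1],[[0,0,0],[0,0,-3],1],[[0,0,0],[0,0,0],1],[[0,0,0],[0,0,0],1]]'

```text
t: 9.4
eef_pos: [0.4753, 0.0479, 0.3143]
ee_rot: [-3.141, -0.001, -0.273]
force: [-2.9, 0.1, 12.2]
width: 0.0008
```

arm_command --targets '[[[0,0,0],[0,0,7],1],[[0,0,0],[0,0,8],1],[[0,0,0],[0,0,9],1],[[0,0,0],[0,0,0],1],[[0,0,0],[0,0,20],1],[[0,0,0],[0,0,30],1]]'

```text
t: 10.0
eef_pos: [0.4741, 0.0475, 0.386]
ee_rot: [3.139, 0.004, -0.274]
force: [0.3, 0.8, 1.0]
width: 0.0008
```

arm_command --targets '[[[0,0,0],[0,30,10],1],[[0,0,0],[0,40,0],1],[[0,0,0],[0,40,0],1],[[0,0,0],[0,40,0],1],[[0,0,0],[0,40,0],1],[[0,0,0],[0,30,0],1],[[0,0,0],[0,0,0],1]]'

```text
t: 10.7
eef_pos: [0.4748, 0.2709, 0.3963]
ee_rot: [3.14, 0.001, -0.271]
force: [-0.7, -0.5, -0.7]
width: 0.0004
```

```bash
cat > look2.py <<'E'
from h import *
import sys
k=sys.argv[1]; ims=[]
for n,(a,b,c,e) in (("scene",(150,310,230,430)),("top",(150,310,230,430))):
    p,d=grab_frame(n); ims.append(cv2.resize(p[a:b,c:e,::-1],(400,320) if n=="scene" else (800,640),interpolation=cv2.INTER_CUBIC))
    if n=="top":
        sub=p[205:245,355:395].astype(int); m=(sub[...,0]>120)&(sub[...,1]<70); v,u=np.nonzero(m)
        P=np.array([pt("top",x+355,y+205,d[y+205,x+355]) for x,y in zip(u,v)]); print(len(u),u.mean()+355,v.mean()+205,np.round(np.percentile(P[:,2],[10,50,90,100]),4))
        g=(sub[...,1]>sub[...,0]+25)&(sub[...,1]>sub[...,2]+20); print("green",g.sum())
        cv2.imwrite(f"pics/r{k}.png",cv2.resize(p[195:255,345:405,::-1],(600,600),interpolation=cv2.INTER_CUBIC))
cv2.imwrite(f"pics/s{k}.png",ims[0]); s=get_state(); print(s["t"],s["eef_pos"],s["force"])
E
python3 look2.py 5
```

```text
26 376.3076923076923 220.96153846153845 [0.1089 0.1113 0.114  0.1156]
green 0
10.8 [0.47462974 0.26831632 0.39648293] [ 0.11492987 -0.55090735 -0.29928584]
```

View pics/r5.png

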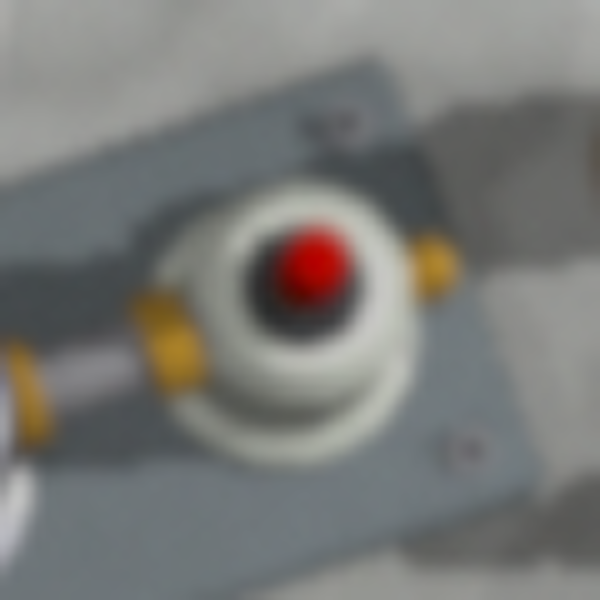

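View pics/s5.png

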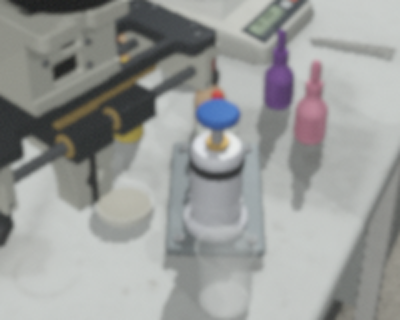

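Depth puts the pin tip at about 0.111–0.114 m, consistent with fully out. The green side isn't in view from above. I'll check the depth bias against known heights, and whether the pump or the loose items moved.

```bash
python3 - <<'E'
from h import *
p0=cv2.imread("pics/top1.png")[:,:,::-1]; d0=np.load("top_d.npy"); p,d=grab_frame("top")
K,e,R=cam("top")
v,u=np.mgrid[0:400,0:640]; rays=np.stack([(u-K[0,2])/K[0,0],(v-K[1,2])/K[1,1],np.ones_like(u)],-1)@R.T
for nm,pp,dd in (("before",p0,d0),("after",p,d)):
    z=e[2]+rays[...,2]*dd; r=pp.astype(int)
    b=(r[...,2]>110)&(r[...,0]<60)&(u>315)&(u<350)&(v>215)&(v<250)
    red=(r[...,0]>120)&(r[...,1]<70)&(u>360)&(u<390)&(v>205)&(v<240)
    base=z[214:217,350:358]
    for n,m in (("cap",b),("pin",red)): m=cv2.erode(m.astype(np.uint8),np.ones((3,3) if n=="cap" else (2,2)))>0; print(nm,n,m.sum(),u[m].mean(),v[m].mean(),"z",np.median(z[m]),z[m].mean())
    print(nm,"base",np.median(z[238:244,378:390]),"bench",np.median(z[270:280,340:380]),"housing ring",np.median(z[227:230,372:378]))
a=cv2.cvtColor(p0,7).astype(int); b=cv2.cvtColor(p,7).astype(int)
df=(abs(a-b)[165:285,300:455]>30); vv,uu=np.nonzero(df); print(df.sum(), sorted(set(zip((uu+300)//10*10,(vv+165)//10*10))))
save(np.hstack([cv2.resize(x[165:285,255:455],(400,240)) for x in (p0,p)]),"pics/cmp.png")
for r in (.0190,.0245,.030):
    print(r,proj("top",[.5104,-.0335,.0825+r]))
E
```

```text
before cap 288 332.27430555555554 232.30902777777777 z 0.1534224284132299 0.15977365045243355
before pin 16 376.5 222.0 z 0.09480885622174079 0.1552116717006356
before base 0.014149465935412775 bench -0.0003130315643468107 housing ring 0.0785279775862392
after cap 290 332.1758620689655 232.22413793103448 z 0.15328486888099002 0.15964481480386866
after pin 16 376.75 221.4375 z 0.11097353482835637 0.11130438173028975
after base 0.013795874263451857 bench -0.0003178872620579476 housing ring 0.07842199615809498
0 []
0.019 [376.33509151 222.68891179]
0.0245 [376.58251484 222.22303522]
0.03 [376.83267873 221.75199842]
```

View pics/cmp.png

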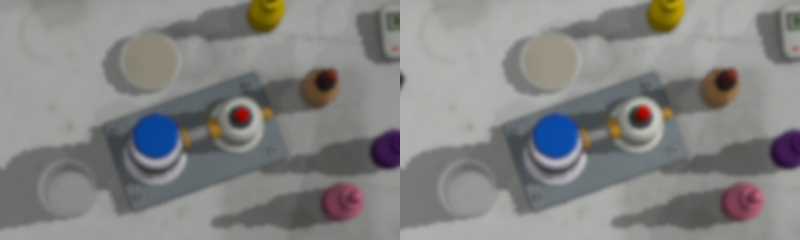

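```bash
python3 -c "
from station import *
print(get_state()['t']); print(job_done())"
```

```text
10.85
the job is handed in; nothing more can be done
None
```

I pumped the plunger five full strokes with the closed fingertips, down to its lower stop (tool at 0.314 m) and fully released each time. Then I drew the arm clear and handed in at about 10.9 s.

**Pin:** the last depth check put its top at about 0.111 m averaged over the dome, up from 0.095 m at the start. That is about 16 mm of rise, which fits fully out at 30 mm and not the 24.5 mm step before it.

**Plunger:** the cap is back at its starting height, within 0.2 mm.

**Pump and loose items:** comparing the top views before and after showed no change around the pump, dish and dropper. I checked the beaker only by eye, and it looked unmoved. The downward force I read was 18 N at most, and a sideways force of up to 10 N showed at the stop on the first stroke.

**Not confirmed:** I did not see the green band itself. The top camera looks down on the red tip, and the plunger hides the pin from the scene camera, so that point rests on the measured height.

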